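# Check the dust extractor's filter against the lamp

### The job

Swing the blue flap on top of the dust extractor right back so that it stays open, then draw the filter cassette out of its slot by the orange tab and hold it up to the bench lamp to be inspected: upright, one broad face squarely towards the light, centred on the light face and about 12 cm in front of it. Finish while still holding it there, steady, in the gripper, with the flap left open. Do not bump the lamp, and leave the other things on the bench where they are.

Things in the scene. Friction and masses are not known exactly. Their poses are not given: they have to be found in the camera images.
- extractor: dust extractor: a fixed cream box, 200 mm deep (its x), 260 mm wide (its y), 135 mm high, standing on the bench, intake grille on its front (-x side), filter slot in its top deck under a blue flap; origin under its middle; x runs front to rear, z up
- slot_mouth (a point): middle of the filter slot, level with the extractor's deck 135 mm above the bench, 20 mm behind the extractor's middle. Axes are the extractor's. The slot is 100 mm long (x), 16 mm wide (y), 95 mm deep; the flap hides it at the start
- flap (a joint): angle of the blue cover flap, rad: 0 shut, 1.75 fully back on its stop. Free-moving hinge: let go below about 1.2 the flap falls shut, beyond that it falls open onto its stop and stays. A hood of about 140 g, 140 mm long (x), 66 mm wide (y), 44 mm high over the deck
- flap_grip (a point): grip point of the flap's black lip, moves with the flap. The lip is 24 mm wide (y), 10 mm thick, sticking out 34 mm from the hood's front; this point is 20 mm out, 14 mm from its end. Shut: the lip is level, pointing to the extractor's front, this point 38 mm above the deck, its two 24 mm-apart sides free to be gripped from above. Open: it points up. Axes the extractor's while shut
- flap_hinge (a point): middle of the flap's hinge axis, which runs along the extractor's y at its rear top edge, 135 mm above the bench. The shut flap's grip point lies 160 mm to the front (-x) of it and 38 mm up
- cassette_centre (a point): centre of the filter cassette's panel: off-white pleated filter in a grey frame, 96 mm long (x), 12 mm thick (y, square to its broad faces), 88 mm high (z), about 160 g, standing loose and upright in the slot with 2 mm play all round, orange tab on top. Lower edge 44 mm below this point, on the slot's floor at the start; the frame's top is then 7 mm below the deck
- cassette_tab (a point): grip point of the cassette's orange pull tab, 70 mm above the cassette's centre, same axes. The tab is 40 mm long (x), 10 mm thick (y), 38 mm high; in the slot it stands 31 mm above the deck under the flap, this point 12 mm below its top and 19 mm above the deck
- lamp: black bench lamp with a round foot 140 mm across, a jointed arm and a round head 120 mm across, fixed to the bench; origin under the middle of the foot; the head shines level towards its own -x; highest point 300 mm above the bench
- lamp_face (a point): middle of the lamp's round white light face (108 mm across), 240 mm above the bench, 28 mm in front of the middle of the foot; the light shines level along this frame's -x; its z is up
- knife_burl: knife with a reddish-brown burl wood handle, 225 mm long, lying flat, 23 mm high; origin under its bolster, blade towards +x
- knife_antler: knife with a cream antler handle, 225 mm long, lying flat, 23 mm high; origin under its bolster, blade towards +x
- sheath: stiff dark brown leather knife sheath, 230 mm long, lying flat, 36 mm high; origin under its middle, tip towards +x
- oil_bottle: amber glass bottle, 52 mm across, 130 mm high, standing; origin under its middle
- tape_roll: yellow roll of tape, 96 mm across, 25 mm high, lying flat; origin under its middle
- glue_jar: white jar with a blue lid, 60 mm across, 65 mm high; origin under its middle
- handle_block: dark wooden block for a knife handle, 120 x 42 x 30 mm high; origin under its middle
- hammer: hammer 260 mm long lying flat along its own x, 26 mm high, head towards +x; origin under its middle

How it is judged (in metres and radians):
On the way, in this order (a step that is already met when the one before it is completed fails the run):
1. the flap is swung back past 1.5 rad while the cassette is still in its slot (value of joint flap above 1.5 rad and z of cassette_centre in the frame of slot_mouth below -0.02 m), for 0.2 s.
2. the cassette, in the fingers, is drawn up clear of the slot (z of cassette_centre in the frame of slot_mouth above 0.046 m and contact force between the fingers and cassette above 0.5 N), for 0.1 s.
At the end, for the whole second after the job is handed in: Cassette held steady in the fingers, touching neither lamp nor extractor: centre 70-170 mm before the light face, within 35 mm of its middle sideways and in height, upright within 0.2 rad, a broad face square to the light within 0.25 rad; flap open beyond 1.5 rad (value of joint flap above 1.5 rad and contact force between the fingers and cassette above 0.5 N and contact force between cassette and lamp below 0.2 N and contact force between cassette and extractor below 0.2 N and x of cassette_centre in the frame of lamp_face between -0.17 and -0.07 m and y of cassette_centre in the frame of lamp_face between -0.035 and 0.035 m and z of cassette_centre in the frame of lamp_face between -0.035 and 0.035 m and angle between cassette_centre's own z axis and vertical below 0.2 rad and angle between the y axis of cassette_centre and the x axis of lamp_face, either way round below 0.25 rad and linear speed of cassette below 0.03 m/s and angular speed of cassette below 0.3 rad/s); the arm keeps its last pose, push and grip.
It fails at once if the lamp is bumped (over 3 N) (contact force between lamp and anything else above 3 N).
It fails at once if another thing on the bench is shifted by more than 30 mm (distance of any of knife_burl, knife_antler, sheath, oil_bottle, tape_roll, glue_jar, handle_block, hammer from where it was at the start of the episode above 0.03 m).
It also fails if it takes over 61 s, if anything falls off the work surface, if the arm or the gripper's body presses on something with over 40 N, if the wrist force passes 120 N, or if a joint passes its speed limit or range.

### The arm

A 6-joint arm with a two-finger parallel gripper is mounted at the origin on the work surface. World frame = base frame: x ahead of the robot, y to its left, z up, the work surface at z = 0. Lengths are in mm, angles in rad, forces in N, time in s.
With the tool pointing down it reaches from about 350 to 975 mm from the base axis. Payload 7.1 kg.
Tool frame: the origin (TCP) lies between the finger pads; the fingertips stand 19 mm ahead of it and the grasp point (between the pads) is the TCP; z points along the fingers, y is the line along which they close (so a half turn about z gives the same grasp; the last joint's range is limited). The gripper opens to 88 mm and grips with 3 to 60 N. Pads are 20 mm wide; open, the fingers measure 115 mm over their backs; the gripper's body (75 mm by 178 mm) begins 61 mm behind the grasp point.
Start: joints at [1.317, 0.423, 1.63, -0, 1.089, -0.019], TCP at [145.374, 607.842, 241.675] pointing down, gripper open.
Joint ranges: [-3, 3], [-0.9, 2.11], [0.09, 2.58], [-1.31, 4.45], [0.11, 2.69], [-2.54, 2.54]. Speed limits (rad/s): [2.39, 2.39, 3.01, 3.14, 3.14, 3.14].

### API

Orientations are given as a rotation vector (axis times angle).
In Python, from workcell import ctrl gives the robot as it stands.
- The arm moves only by the tool arm_command, never from a script. Its argument "series" is a list of rows, each an object with "linear": the shift along the tool's x, y, z in m, a list of three; "turn": the turn about the tool's z in rad. A call has 1 to 10 rows; each row shifts and turns the commanded pose from where the row before left it, along the tool's axes as they then stand; what a row does not reach is not made up. A row lasts 1/10 s, in which the tool goes at most 50 mm and 8.59 degrees, less where a joint would pass 70% of its speed; a pose out of reach is approached as far as the arm can. A call with a gripper value outside its range is refused whole. "jaw" is the opening, from -1 (shut) to 1 (fully open), set as the call begins (left out, the last holds). The fingers move at their own pace and stop on an object; the grip force is fixed at half the most. Time passes only in rows, so rows that do not move let the fingers close. It gives the time, the measured TCP pose, the force, the opening and the grip force at its end, in the units of the state.
- ctrl.get_obs(): the state, without advancing time (a new reading comes with each control period).
- ctrl.get_image(name): name is "side" or "top" or "wrist"; returns a dict with "frame" (420x560x3 uint8, blue, green, red), "fx", "fy", "cx", "cy" (pixels), "rvec" (rotation vector, rad) and "tvec" (3), from world to camera coordinates, as OpenCV has them. Camera axes: x right, y down, z forward; pixel columns grow to the right and rows downward; lengths in mm; the calibration is good to about 2 mm. A picture is of the moment at which its call begins. There is no depth.
- ctrl.close_job(): hands the job in; it is judged then, once.
The state is a dict: "t": time; "qpos": joint angles; "qvel": joint speeds; "joint_torque": joint torques, N m; "ee_pos": TCP position; "orientation": TCP orientation; "ft_force": force on the tool from outside, world axes, zero at the start; "moment": the same for the moment, N m; "width": finger opening in mm; "grasp_force": force on a finger pad.
Only numpy, scipy, OpenCV 4.12 (cv2) and the standard library are available. Lean on these libraries where they do the work, as an engineer would, in place of code of your own. Each camera call takes 0.05 s, during which the arm holds its last target. There are 200 camera calls.

## Working session

There is one attempt and no reset: what is moved stays moved. The work goes in short steps, Python scripts to look and compute and a tool call to move; the robot and the scene stay as the last step left them, time stands still between calls to the robot, and variables do not carry over. Pictures are saved under pics/ and viewed, at most 10 in all, crops included, and the job is handed in when it is done.

Besides the shell and the picture viewer there is one more tool, called after "Emit:" as a command line: name --argument value ..., lists and objects as JSON in quotes. arm_command: Moves the arm, as the interface text tells. Its arguments: {"type":"object","properties":{"series":{"type":"array"},"jaw":{"type":"number"}},"required":["series"]}

```bash
mkdir -p pics; cat > h.py <<'E'
import numpy as np, cv2
from workcell import ctrl
def snap(n,f):
    im=ctrl.get_image(n); cv2.imwrite(f'pics/{f}.png',im['frame']); np.save(f'pics/{f}.npy',np.array([im['fx'],im['fy'],im['cx'],im['cy'],*np.ravel(im['rvec']),*np.ravel(im['tvec'])])); return im
def cam(f):
    a=np.load(f'pics/{f}.npy'); K=np.array([[a[0],0,a[2]],[0,a[1],a[3]],[0,0,1]]); return K,a[4:7],a[7:10]
def onz(f,uv,z):
    K,r,t=cam(f); R=cv2.Rodrigues(r)[0]; c=-R.T@t; d=R.T@np.linalg.inv(K)@[*uv,1]; return c+d*(z-c[2])/d[2]
def proj(f,p):
    K,r,t=cam(f); return cv2.projectPoints(np.array(p,float).reshape(-1,3),r,t,K,None)[0].reshape(-1,2)
E
python3 - <<'E'
from h import *
for n in('top','side'):
    im=snap(n,n+'0'); print(n,onz(n+'0',(280,210),0), cam(n+'0'))
f=[cv2.resize(cv2.imread(f'pics/{n}0.png'),(800,600),interpolation=cv2.INTER_CUBIC) for n in('top','side')]
cv2.imwrite('pics/t.png',f[0]);cv2.imwrite('pics/s.png',f[1])
print(ctrl.get_obs())
E
```

```text
top [580.58148595 -50.58274356   0.        ] (array([[404.42601412,   0.        , 276.46415236],
       [  0.        , 404.42601412, 208.81204356],
       [  0.        ,   0.        ,   1.        ]]), array([ 2.22332957, -2.19180837,  0.08759842]), array([ -47.05113053,  582.78605903, 1269.96871733]))
side [6.31745705e+02 1.12121665e+02 1.13686838e-13] (array([[386.03727499,   0.        , 273.60496134],
       [  0.        , 386.03727499, 206.43459693],
       [  0.        ,   0.        ,   1.        ]]), array([ 2.25811517, -0.36205029,  0.1640903 ]), array([-542.48113241,  211.38825447, 1143.44454702]))
{'t': 0.1, 'qpos': array([ 1.31700086e+00,  4.23748496e-01,  1.63058642e+00,  2.61270083e-05,
        1.08857065e+00, -1.90169109e-02]), 'qvel': array([ 0.00079927, -0.00281093, -0.00180632,  0.00030322, -0.00133662,
        0.00118375]), 'joint_torque': array([ 1.05482006e-03, -5.45612347e+01, -2.74324286e+01,  6.46108948e-02,
        1.88097346e-02, -3.14135457e-05]), 'ee_pos': array([145.25682984, 607.41867507, 241.00001694]), 'orientation': array([-3.67938124e-01, -3.11976859e+00,  2.03807854e-03]), 'ft_force': array([0.36826969, 0.34217335, 0.29766926]), 'moment': array([ 0.03639059,  0.02401054, -0.03352513]), 'grasp_force': 0.0, 'width': 87.68464649398221}
```

View pics/t.png

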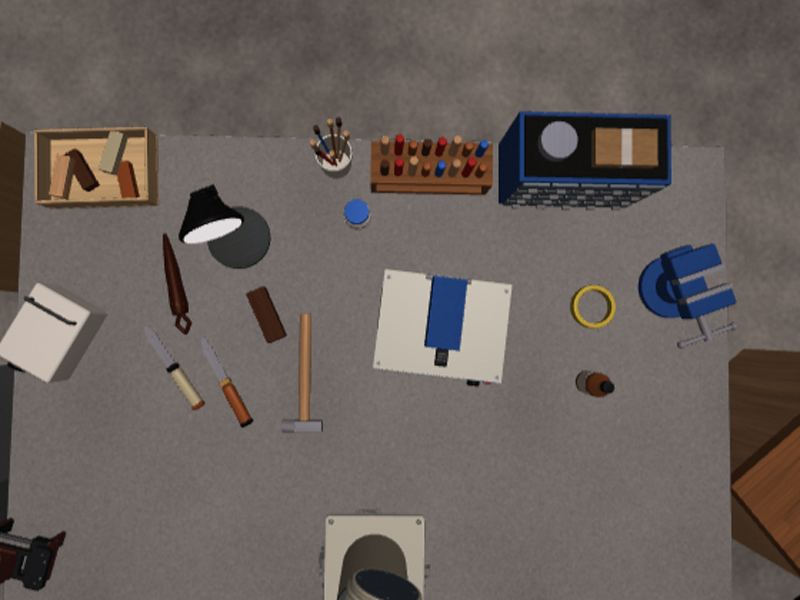

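View pics/s.png

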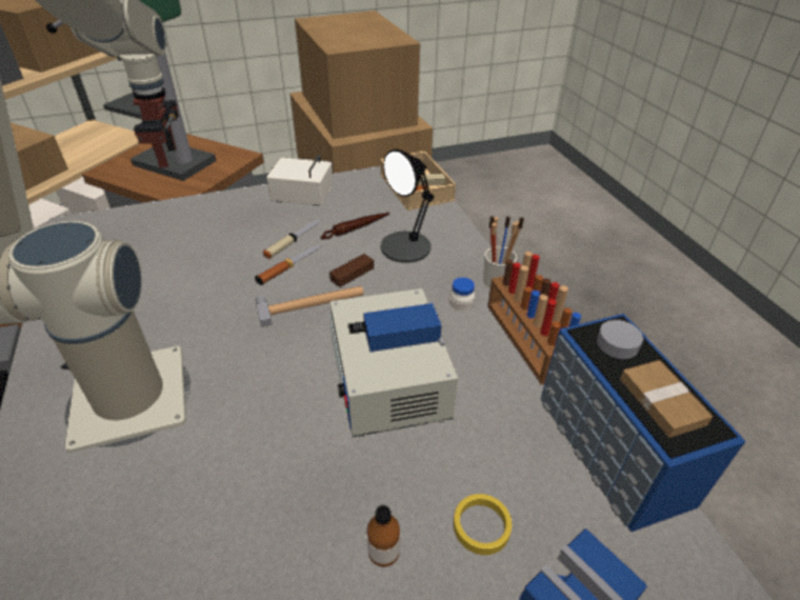

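Top view (800 px scale): extractor deck corners are at about (374,368), (386,270), (511,285), (501,383), the lip is at (441,357), the lamp face at (212,230) and the foot at (240,237). In the side view the lamp face is at (401,173) and the lip at (357,328).

```bash
python3 - <<'E'
from h import *
s=.7
c=[onz('top0',np.array(p)*s,135) for p in[(374,368),(386,270),(511,285),(501,383)]]
for p in c: print('corner',p.round(0))
m=np.mean(c,0); d=(c[1]+c[2]-c[0]-c[3]); y=c[1]+c[0]-c[2]-c[3]
yaw=np.arctan2(d[1],d[0]); yaw2=np.arctan2(-y[0],y[1]); print('ext',m.round(0),yaw,yaw2, np.linalg.norm(d)/2,np.linalg.norm(y)/2)
print('lip',onz('top0',np.array((441,357))*s,173))
def tri(a,b):
    P=[]
    for n in('top0','side0'):
        K,r,t=cam(n);P.append(K@np.c_[cv2.Rodrigues(r)[0],t])
    X=cv2.triangulatePoints(P[0],P[1],np.array(a,float)*s,np.array(b,float)*s);X=(X[:3]/X[3]).ravel();return X
L=tri((212,230),(401,173));print('lampface',L,proj('top0',L)/s,proj('side0',L)/s, onz('top0',np.array((212,230))*s,240),onz('side0',np.array((401,173))*s,240))
print('foot',onz('top0',np.array((240,237))*s,12),onz('side0',np.array((406,244))*s,12))
# ellipse ends of the face at z=240 from top
print(onz('top0',np.array((182,236))*s,240),onz('top0',np.array((242,223))*s,240))
for n,p,z in [('hammer head',(302,426),26),('hammer end',(305,315),20),('block',(266,314),30),('kb',(248,420),20),('ka',(200,405),20),('sh',(174,270),30),('jar',(357,212),65)]: print(n,onz('top0',np.array(p)*s,z).round())
E
```

```text
corner [437.   5. 135.]
corner [634. -17. 135.]
corner [ 608. -271.  135.]
corner [ 410. -252.  135.]
ext [ 522. -134.  135.] -0.10291793667097172 -0.10444481486885553 198.9436587043126 256.6594990938236
lip [ 461.99987596 -125.8265927   173.        ]
lampface [694.10392094 302.81996868 242.44120627] [[212.45329346 228.57418491]] [[399.79829744 173.08350959]] [691.86877419 304.27540486 240.        ] [698.57151787 306.5737973  240.        ]
foot [715.22690901 308.44513576  12.        ] [719.56114534 317.45260479  12.        ]
[679.82253017 358.3609923  240.        ] [705.81297167 250.02921989 240.        ]
hammer head [302. 160.  26.]
hammer end [543. 159.  20.]
block [544. 243.  30.]
kb [313. 278.  20.]
ka [344. 383.  20.]
sh [637. 445.  30.]
jar [766.  47.  65.]
```

```bash
python3 - <<'E'
from h import *
s=[cv2.resize(cv2.imread(f'pics/{n}0.png')[y:y+75,x:x+100],(400,300),interpolation=cv2.INTER_CUBIC) for n,x,y in(('top',110,120),('side',240,90),('top',260,190),('side',230,195))]
cv2.imwrite('pics/c.png',np.vstack([np.hstack(s[:2]),np.hstack(s[2:])]))
E
```

```text
(no output)
```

View pics/c.png

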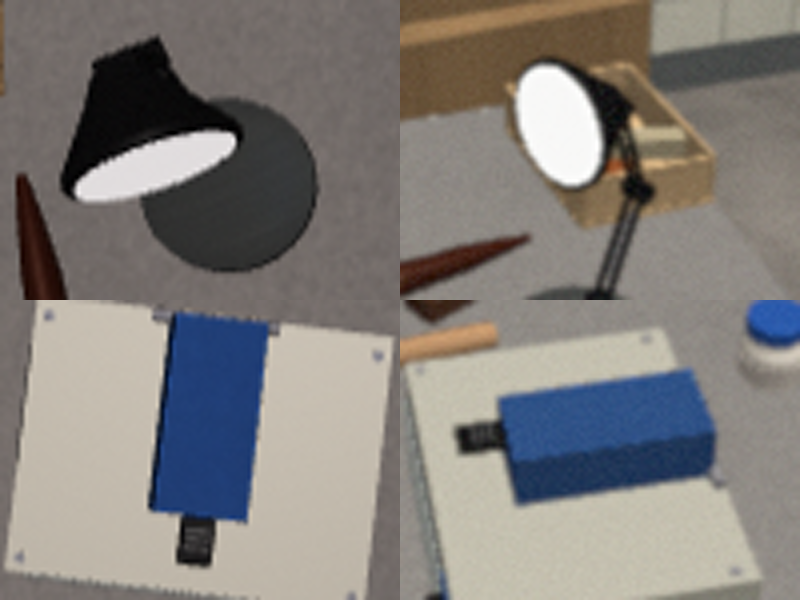

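The crops show the lamp face as a tilted white ellipse and the black lip centred at crop (196,541). Next I'll fit the lamp disc in both views and work out the tool axes.

```bash
cat >> h.py <<'E'
from scipy.spatial.transform import Rotation as Ro
def togo(p,yaw):
    """turn and tool-frame shift (after the turn) to reach p with tool y along world yaw+90deg (mod pi)"""
    o=ctrl.get_obs(); R=Ro.from_rotvec(o['orientation']); A=R.as_matrix()
    out=[]
    for k in(0,np.pi):
        x=np.array([np.cos(yaw+k),np.sin(yaw+k),0]); z=np.array([0,0,-1.]); B=np.c_[x,np.cross(z,x),z]
        turn=(R.inv()*Ro.from_matrix(B)).as_rotvec()[2]
        out.append((turn.round(3),(B.T@(np.array(p)-o['ee_pos'])).round(1),'q6',o['qpos'][5].round(2)))
    return out
E
python3 - <<'E'
from h import *
from scipy.optimize import least_squares
obs={}
for n,x,y in(('top0',110,120),('side0',240,90)):
    g=cv2.imread(f'pics/{n}.png').min(2)[y:y+75,x:x+100]
    k,l,st,ce=cv2.connectedComponentsWithStats((g>165).astype(np.uint8))
    i=1+np.argmax(st[1:,4]); print(n,st[i],ce[i]+[x,y])
    ct=max(cv2.findContours((l==i).astype(np.uint8),0,1)[0],key=len)
    e=cv2.fitEllipse(ct); print(e); obs[n]=ct[:,0]+[x,y]
th=np.linspace(0,2*np.pi,200)
def f(v):
    r=[]
    a=v[3]; C=v[:3]+54*(np.cos(th)[:,None]*[-np.sin(a),np.cos(a),0]+np.sin(th)[:,None]*[0,0,1])
    for n in obs:
        q=proj(n,C).astype(np.float32).reshape(-1,1,2)
        r+=[cv2.pointPolygonTest(q,(float(p[0]),float(p[1])),True)-.4 for p in obs[n]]
    return r
s=least_squares(f,[693,304,240,.25],x_scale=[1,1,1,.01],diff_step=1e-4);print(s.x,np.abs(s.fun).mean())
s2=s.x;print('target',s2[:3]-120*np.array([np.cos(s2[3]),np.sin(s2[3]),0]))
print(togo((457,-127,240),-.104))
E
```

```text
top0 [ 19  33  40  17 378] [148.37301587 161.05026455]
((38.310089111328125, 41.08002471923828), (10.512982368469238, 40.92182922363281), 71.46104431152344)
side0 [ 29  16  21  30 467] [279.13704497 120.8608137 ]
((39.123329162597656, 30.862550735473633), (18.20293617248535, 30.243444442749023), 158.49026489257812)
[6.90666434e+02 3.02602692e+02 2.43378656e+02 4.18331346e-01] 0.2711486769651335
target [581.01426438 253.85434134 243.37865646]
[(np.float64(3.011), array([386.3, 698.1,   1. ]), 'q6', np.float64(-0.02)), (np.float64(-0.131), array([-386.3, -698.1,    1. ]), 'q6', np.float64(-0.02))]
```

Emit:
arm_command --series '[{"linear":[0,0,0],"turn":-0.131},{"linear":[-0.035,-0.03,0],"turn":0},{"linear":[-0.035,-0.03,0],"turn":0},{"linear":[-0.035,-0.03,0],"turn":0},{"linear":[-0.035,-0.03,0],"turn":0},{"linear":[-0.035,-0.03,0],"turn":0},{"linear":[-0.035,-0.03,0],"turn":0},{"linear":[-0.035,-0.03,0],"turn":0},{"linear":[-0.035,-0.03,0],"turn":0},{"linear":[-0.035,-0.03,0],"turn":0}]' --jaw 1

```text
t: 1.1
ee_pos: [431.6, 305.0, 241.5]
orientation: [-0.163, -3.137, 0.0]
ft_force: [0.2, 0.9, 0.2]
width: 87.9
grasp_force: 0.0
```

Emit:
arm_command --series '[{"linear":[-0.008,-0.0475,0],"turn":0},{"linear":[-0.008,-0.0475,0],"turn":0},{"linear":[-0.008,-0.0475,0],"turn":0},{"linear":[-0.008,-0.0475,0],"turn":0},{"linear":[-0.008,-0.0475,0],"turn":0},{"linear":[-0.008,-0.0475,0],"turn":0},{"linear":[-0.008,-0.0475,0],"turn":0},{"linear":[-0.008,-0.0475,0],"turn":0},{"linear":[-0.008,-0.0475,0],"turn":0},{"linear":[0,0,0],"turn":0}]'

```text
t: 2.1
ee_pos: [458.3, -130.7, 241.7]
orientation: [0.172, 3.136, -0.002]
ft_force: [-0.4, 0.0, 0.3]
width: 87.9
grasp_force: 0.0
```

```bash
python3 - <<'E'
from h import *
print(ctrl.get_obs()['ee_pos'],togo((457.5,-127,173),-.104))
im=snap('wrist','w1')
g=[462.4,-127.8,173]; print(proj('w1',[g,[621.5,-144.4,135],[541.9,-136.1,179]]))
f=im['frame'].copy()
cv2.imwrite('pics/w1v.png',cv2.resize(f,(800,600)))
E
```

```text
[ 458.26382059 -130.72332756  241.72287   ] [(np.float64(3.136), array([-1.1, -3.6, 68.7]), 'q6', np.float64(-1.76)), (np.float64(-0.005), array([ 1.1,  3.6, 68.7]), 'q6', np.float64(-1.76))]
[[281.51457512 235.24662424]
 [280.93454546 382.03711882]
 [281.66415987 339.65374522]]
```

View pics/w1v.png

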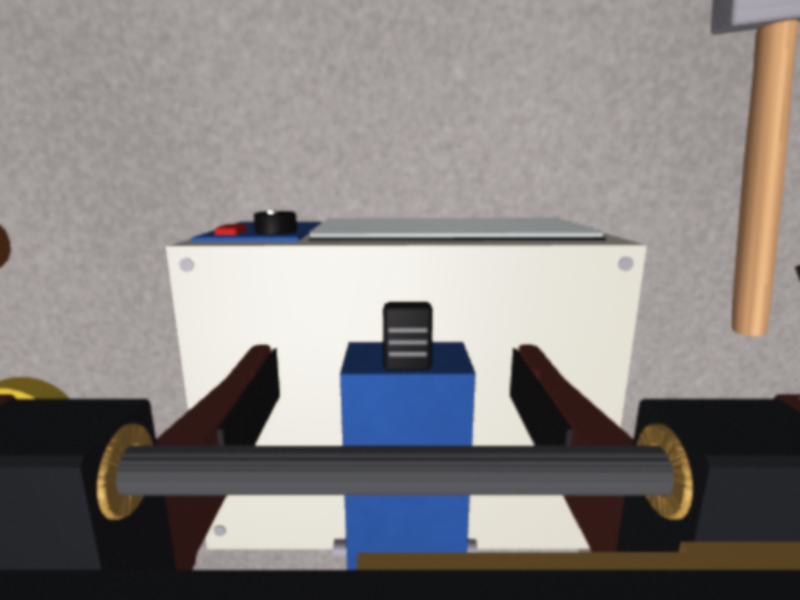

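Wrist view: lip is centred at (408,337), running from row 303 to 370. The deck's front edge is level, from (168,245) to (645,245), so the yaw agrees.

```bash
python3 - <<'E'
from h import *
s=.7
for p,z in [((408,303),178),((408,370),178),((408,337),178),((168,245),135),((645,245),135),((405,549),135)]: print(p,onz('w1',np.array(p)*s,z).round(1))
E
```

```text
(408, 303) [ 444.7 -123.3  178. ]
(408, 370) [ 478.2 -126.7  178. ]
(408, 337) [ 461.3 -125.   178. ]
(168, 245) [ 410.4 -249.4  135. ]
(645, 245) [438.4   7.4 135. ]
(405, 549) [ 624.3 -142.3  135. ]
```

Emit:
arm_command --series '[{"linear":[0.003,0.006,0.02],"turn":0},{"linear":[0,0,0.025],"turn":0},{"linear":[0,0,0.0225],"turn":0},{"linear":[0,0,0],"turn":0},{"linear":[0,0,0],"turn":0}]'

```text
t: 2.65
ee_pos: [455.5, -118.7, 174.2]
orientation: [-0.161, -3.136, -0.001]
ft_force: [0.7, -0.1, 0.5]
width: 87.9
grasp_force: 0.0
```

Emit:
arm_command --series '[{"linear":[0,0,0],"turn":0},{"linear":[0,0,0],"turn":0},{"linear":[0,0,0],"turn":0},{"linear":[0,0,0],"turn":0},{"linear":[0,0,0],"turn":0},{"linear":[0,0,0],"turn":0},{"linear":[0,0,0],"turn":0},{"linear":[0,0,0],"turn":0}]' --jaw -1

```text
t: 3.45
ee_pos: [455.5, -121.8, 174.3]
orientation: [-0.159, -3.137, 0.007]
ft_force: [-6.1, -29.7, 0.2]
width: 27.6
grasp_force: 15.2
```

```bash
python3 - <<'E'
import numpy as np
a=np.arange(0,1.61,.08)
r=np.hypot(164,38);p0=np.arctan2(38,-164)
x=r*np.cos(p0-a);z=r*np.sin(p0-a)
print(np.c_[a[1:],-np.diff(x)/1e3,-np.diff(z)/1e3].round(4))
E
```

```text
[[ 8.00e-02 -3.60e-03 -1.30e-02]
 [ 1.60e-01 -4.60e-03 -1.27e-02]
 [ 2.40e-01 -5.60e-03 -1.23e-02]
 [ 3.20e-01 -6.50e-03 -1.18e-02]
 [ 4.00e-01 -7.50e-03 -1.12e-02]
 [ 4.80e-01 -8.30e-03 -1.06e-02]
 [ 5.60e-01 -9.20e-03 -9.90e-03]
 [ 6.40e-01 -9.90e-03 -9.10e-03]
 [ 7.20e-01 -1.06e-02 -8.30e-03]
 [ 8.00e-01 -1.12e-02 -7.40e-03]
 [ 8.80e-01 -1.18e-02 -6.50e-03]
 [ 9.60e-01 -1.23e-02 -5.50e-03]
 [ 1.04e+00 -1.27e-02 -4.50e-03]
 [ 1.12e+00 -1.30e-02 -3.50e-03]
 [ 1.20e+00 -1.32e-02 -2.50e-03]
 [ 1.28e+00 -1.34e-02 -1.40e-03]
 [ 1.36e+00 -1.35e-02 -3.00e-04]
 [ 1.44e+00 -1.34e-02  8.00e-04]
 [ 1.52e+00 -1.33e-02  1.80e-03]
 [ 1.60e+00 -1.31e-02  2.90e-03]]
```

Emit:
arm_command --series '[{"linear":[0,-0.003,0],"turn":0},{"linear":[0,-0.003,0],"turn":0},{"linear":[0,0,0],"turn":0},{"linear":[0,0,0],"turn":0},{"linear":[0,0,0],"turn":0}]'

```text
t: 3.95
ee_pos: [455.1, -124.4, 174.0]
orientation: [-0.164, -3.137, -0.004]
ft_force: [1.7, 8.3, 0.4]
width: 23.8
grasp_force: 30.0
```

Emit:
arm_command --series '[{"linear":[-0.0036,0.001,-0.013],"turn":0},{"linear":[-0.0046,0,-0.0127],"turn":0},{"linear":[-0.0056,0,-0.0123],"turn":0},{"linear":[-0.0065,0,-0.0118],"turn":0},{"linear":[-0.0075,0,-0.0112],"turn":0},{"linear":[-0.0083,0,-0.0106],"turn":0},{"linear":[-0.0092,0,-0.0099],"turn":0},{"linear":[0,0,0],"turn":0}]'

```text
t: 4.75
ee_pos: [501.6, -129.3, 256.9]
orientation: [0.163, 3.136, 0.0]
ft_force: [-0.9, 2.2, 0.3]
width: 23.7
grasp_force: 30.0
```

Emit:
arm_command --series '[{"linear":[-0.0099,0,-0.0091],"turn":0},{"linear":[-0.0106,0,-0.0083],"turn":0},{"linear":[-0.0112,0,-0.0074],"turn":0},{"linear":[-0.0118,0,-0.0065],"turn":0},{"linear":[-0.0123,0,-0.0055],"turn":0},{"linear":[-0.0127,0,-0.0045],"turn":0},{"linear":[-0.013,0,-0.0035],"turn":0},{"linear":[0,0,0],"turn":0}]'

```text
t: 5.55
ee_pos: [582.8, -138.0, 300.9]
orientation: [0.163, 3.137, -0.0]
ft_force: [-1.0, 2.0, -0.3]
width: 23.9
grasp_force: 30.0
```

Emit:
arm_command --series '[{"linear":[-0.0132,0,-0.0025],"turn":0},{"linear":[-0.0134,0,-0.0014],"turn":0},{"linear":[-0.0135,0,-0.0003],"turn":0},{"linear":[-0.0134,0,0.0008],"turn":0},{"linear":[-0.0133,0,0.0018],"turn":0},{"linear":[-0.0131,0,0.0029],"turn":0},{"linear":[0,0,0],"turn":0},{"linear":[0,0,0],"turn":0}]'

```text
t: 6.35
ee_pos: [662.5, -146.5, 300.0]
orientation: [0.163, 3.134, -0.001]
ft_force: [1.2, 0.8, 5.9]
width: 24.1
grasp_force: 30.0
```

Emit:
arm_command --series '[{"linear":[0,0,0],"turn":0},{"linear":[0,0,0],"turn":0},{"linear":[0,0,0],"turn":0},{"linear":[0,0,0],"turn":0},{"linear":[0,0,0],"turn":0},{"linear":[0,0,-0.03],"turn":0},{"linear":[0,0,-0.04],"turn":0},{"linear":[0.04,0,0],"turn":0},{"linear":[0.04,0,0],"turn":0},{"linear":[0.04,0,0],"turn":0}]' --jaw 1

```text
t: 7.35
ee_pos: [540.0, -133.5, 369.2]
orientation: [0.163, 3.137, -0.0]
ft_force: [0.8, -0.1, -0.5]
width: 87.9
grasp_force: 0.0
```

Emit:
arm_command --series '[{"linear":[0.02,0,0],"turn":0},{"linear":[0,0,0.04],"turn":0},{"linear":[0,0,0.04],"turn":0},{"linear":[0,0,0.04],"turn":0},{"linear":[0,0,0],"turn":0},{"linear":[0,0,0],"turn":0}]'

```text
t: 7.95
ee_pos: [521.6, -131.7, 249.6]
orientation: [-0.163, -3.137, -0.0]
ft_force: [0.7, 0.2, 0.1]
width: 88.1
grasp_force: 0.0
```

```bash
python3 - <<'E'
from h import *
a=snap('wrist','w2')['frame'];b=snap('side','s2')['frame'][160:320,200:400]
cv2.imwrite('pics/w2v.png',np.hstack([cv2.resize(a,(480,360)),cv2.resize(b,(320,256))[:, :]if 0 else cv2.copyMakeBorder(cv2.resize(b,(320,256)),0,104,0,0,0)]))
print(ctrl.get_obs()['ee_pos'],proj('w2',[[540.8,-133.5,166]]))
E
```

```text
[ 522.86270035 -131.97210527  251.3367041 ] [[276.67021295 248.09927167]]
```

View pics/w2v.png

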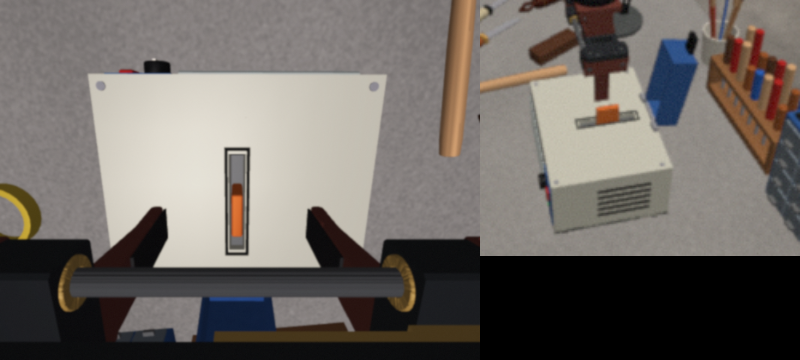

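The flap stands open. The orange tab is centred at about (237,216) in the wrist view, within about 3 mm of the prediction.

Emit:
arm_command --series '[{"linear":[-0.02,0,0.02],"turn":0},{"linear":[0,0,0.03],"turn":0},{"linear":[0,0,0.025],"turn":0},{"linear":[0,0,0.018],"turn":0},{"linear":[0,0,0],"turn":0},{"linear":[0,0,0],"turn":0}]'

```text
t: 8.65
ee_pos: [542.6, -134.0, 157.9]
orientation: [0.163, 3.135, -0.001]
ft_force: [0.8, 0.0, 0.0]
width: 87.5
grasp_force: 0.0
```

Emit:
arm_command --series '[{"linear":[0,0,0],"turn":0},{"linear":[0,0,0],"turn":0},{"linear":[0,0,0],"turn":0},{"linear":[0,0,0],"turn":0},{"linear":[0,0,0],"turn":0},{"linear":[0,0,0],"turn":0},{"linear":[0,0,0],"turn":0},{"linear":[0,0,0],"turn":0},{"linear":[0,0,0],"turn":0},{"linear":[0,0,0],"turn":0}]' --jaw -1

```text
t: 9.65
ee_pos: [541.4, -133.7, 156.1]
orientation: [-0.163, -3.137, -0.0]
ft_force: [0.0, 1.1, -0.4]
width: 11.2
grasp_force: 0.0
```

Emit:
arm_command --series '[{"linear":[0,0,0],"turn":0},{"linear":[0,0,0],"turn":0},{"linear":[0,0,0],"turn":0},{"linear":[0,0,0],"turn":0}]'

```text
t: 10.05
ee_pos: [541.3, -133.7, 156.2]
orientation: [-0.163, -3.137, -0.0]
ft_force: [-0.4, -0.9, -0.2]
width: 10.0
grasp_force: 30.0
```

Emit:
arm_command --series '[{"linear":[0,0,-0.008],"turn":0},{"linear":[0,0,-0.015],"turn":0},{"linear":[0,0,-0.02],"turn":0},{"linear":[0,0,-0.02],"turn":0},{"linear":[0,0,-0.02],"turn":0},{"linear":[0,0,-0.02],"turn":0},{"linear":[0,0,-0.02],"turn":0},{"linear":[0,0,-0.02],"turn":0},{"linear":[0,0,-0.015],"turn":0},{"linear":[0,0,0],"turn":0}]'

```text
t: 11.05
ee_pos: [542.4, -133.9, 316.9]
orientation: [0.163, 3.133, -0.001]
ft_force: [0.1, -0.3, -1.8]
width: 10.1
grasp_force: 30.0
```

```bash
python3 - <<'E'
from h import *
o=ctrl.get_obs();print(o['t'],o['ee_pos'],o['grasp_force'],o['width'])
for yaw in(.418,.35): print(togo((581,254,314),yaw-np.pi/2))
E
```

```text
11.05 [ 542.39264942 -133.93880859  316.85082467] 29.999393820762634 10.131631500679314
[(np.float64(-2.093), array([-338.9, -192.8,    2.9]), 'q6', np.float64(-1.73)), (np.float64(1.049), array([338.9, 192.8,   2.9]), 'q6', np.float64(-1.73))]
[(np.float64(-2.025), array([-351.2, -169.3,    2.9]), 'q6', np.float64(-1.73)), (np.float64(1.117), array([351.2, 169.3,   2.9]), 'q6', np.float64(-1.73))]
```

Emit:
arm_command --series '[{"linear":[0,0,0],"turn":0.05},{"linear":[0,0,0],"turn":0.12},{"linear":[0,0,0],"turn":0.13},{"linear":[0,0,0],"turn":0.13},{"linear":[0,0,0],"turn":0.13},{"linear":[0,0,0],"turn":0.13},{"linear":[0,0,0],"turn":0.13},{"linear":[0,0,0],"turn":0.12},{"linear":[0,0,0],"turn":0.08},{"linear":[0,0,0],"turn":0.03}]'

```text
t: 12.05
ee_pos: [540.8, -133.5, 313.2]
orientation: [-1.716, -2.63, 0.001]
ft_force: [-0.0, -0.5, -1.0]
width: 9.8
grasp_force: 30.0
```

Emit:
arm_command --series '[{"linear":[0.012,0.007,0],"turn":0},{"linear":[0.02,0.011,0],"turn":0},{"linear":[0.03,0.017,0],"turn":0},{"linear":[0.03,0.017,0],"turn":0},{"linear":[0.03,0.017,0],"turn":0},{"linear":[0.03,0.017,0],"turn":0},{"linear":[0.03,0.015,0],"turn":0},{"linear":[0.02,0.01,0],"turn":0},{"linear":[0.01,0.005,0],"turn":0},{"linear":[0,0,0],"turn":0}]'

```text
t: 13.05
ee_pos: [561.2, 108.7, 313.8]
orientation: [-1.71, -2.635, 0.001]
ft_force: [-0.2, -1.3, -1.0]
width: 9.8
grasp_force: 30.0
```

```bash
python3 - <<'E'
from h import *
im=snap('wrist','w3');im2=snap('side','s3');im3=snap('top','t3')
sm=lambda f:cv2.resize(f,(400,300))
cv2.imwrite('pics/w3v.png',np.vstack([np.hstack([sm(im['frame']),sm(im2['frame'][60:240,160:400])]),np.hstack([sm(im3['frame'][90:240,100:300]),sm(im3['frame'])])]))
print(ctrl.get_obs()['ee_pos'],togo((581,254,312),.418-np.pi/2)[1])
E
```

```text
[561.37569232 106.42373523 313.98272026] (np.float64(-0.001), array([126.9,  77.8,   2. ]), 'q6', np.float64(-0.25))
```

View pics/w3v.png

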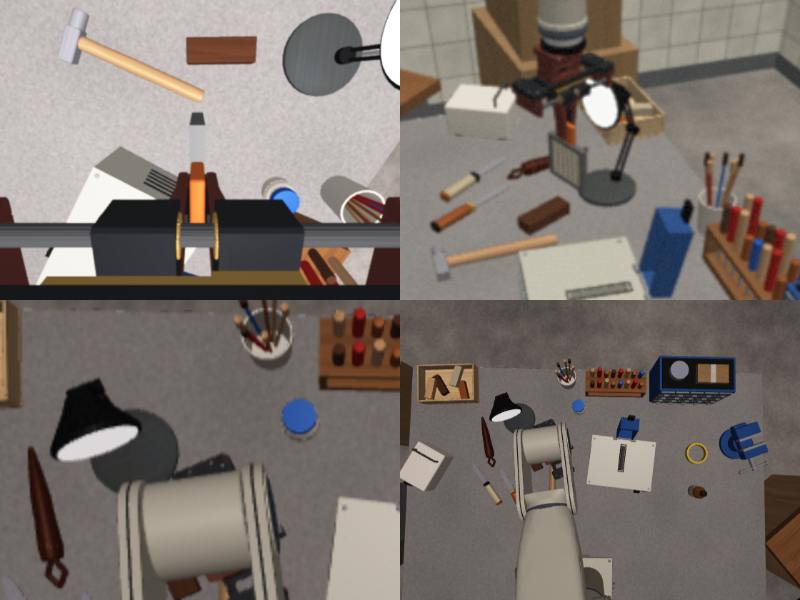

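The cassette hangs in the grip with the flap still open. In the wrist view the foot's centre is at (322,55) and the lamp face edge is at the right, nearly parallel to the cassette.

Emit:
arm_command --series '[{"linear":[0.01,0.005,0],"turn":0},{"linear":[0.02,0.01,0.001],"turn":0},{"linear":[0.025,0.015,0.001],"turn":0},{"linear":[0.025,0.015,0],"turn":0},{"linear":[0.02,0.012,0],"turn":0},{"linear":[0.015,0.01,0],"turn":0},{"linear":[0.01,0.006,0],"turn":0},{"linear":[0.005,0.003,0],"turn":0},{"linear":[0,0,0],"turn":0},{"linear":[0,0,0],"turn":0}]'

```text
t: 14.2
ee_pos: [578.4, 256.1, 312.1]
orientation: [1.714, 2.633, -0.001]
ft_force: [-0.9, 0.3, -0.8]
width: 9.8
grasp_force: 30.0
```

```bash
python3 - <<'E'
from h import *
print('foot',onz('w3',(451,77),12))
im=snap('wrist','w4');im2=snap('side','s4')
cv2.imwrite('pics/w4v.png',np.hstack([cv2.resize(im['frame'],(400,300)),cv2.resize(im2['frame'][75:195,220:380],(400,300))]))
print(ctrl.get_obs()['ee_pos'],togo((581,254,312),.418-np.pi/2)[1])
for c in [(690.7,302.6,240)]: print(proj('w4',[c]),proj('s4',[c,(581,254,240)]))
E
```

```text
foot [713.71488678 314.42518947  12.        ]
[578.37066053 255.98575818 312.22069788] (np.float64(-0.002), array([-2.9,  1.6,  0.2]), 'q6', np.float64(-0.02))
[[449.58028591 231.95733916]] [[278.96336993 121.9551975 ]
 [252.90174656 133.54638702]]
```

View pics/w4v.png

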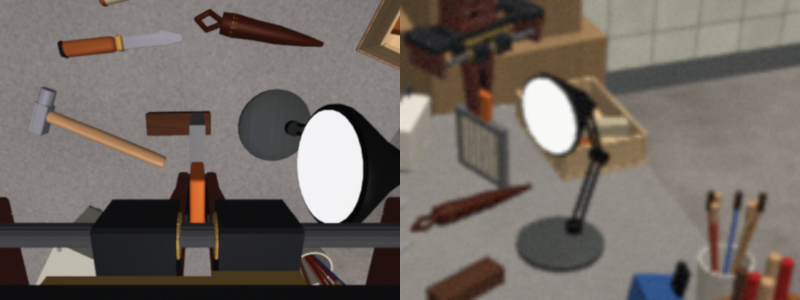

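Wrist view shows the whole light face, centred at (330,166) and upright in the picture. I'll refit using the top, side and wrist views.

```bash
python3 - <<'E'
from h import *
from scipy.optimize import least_squares
obs={}
for n,x,y,w,h in(('top0',110,120,100,75),('side0',240,90,100,75),('w4',400,130,130,200)):
    g=cv2.imread(f'pics/{n}.png').min(2)[y:y+h,x:x+w]
    k,l,st,ce=cv2.connectedComponentsWithStats((g>(165 if n!='w4' else 190)).astype(np.uint8))
    i=1+np.argmax(st[1:,4]); print(n,st[i],ce[i]+[x,y])
    ct=max(cv2.findContours((l==i).astype(np.uint8),0,1)[0],key=len); obs[n]=ct[:,0]+[x,y]
th=np.linspace(0,2*np.pi,200)
def f(v,use):
    a=v[3]; C=v[:3]+54*(np.cos(th)[:,None]*[-np.sin(a),np.cos(a),0]+np.sin(th)[:,None]*[0,0,1]); r=[]
    for n in use:
        q=proj(n,C).astype(np.float32).reshape(-1,1,2)
        r+=[cv2.pointPolygonTest(q,(float(p[0]),float(p[1])),True)-.4 for p in obs[n]]
    return np.array(r)
for use in(['w4'],list(obs)):
    s=least_squares(f,[691,303,240,.4],args=(use,),x_scale=[1,1,1,.01],diff_step=1e-4,loss='soft_l1');v=s.x;print(v,[np.abs(f(v,[n])).mean().round(2) for n in use])
p=ctrl.get_obs()['ee_pos']-v[:3]; c,s_=np.cos(v[3]),np.sin(v[3]);print('cassette in lamp frame',c*p[0]+s_*p[1],-s_*p[0]+c*p[1],p[2]-72)
print(togo((*(v[:2]-120*np.array([c,s_])),312),v[3]-np.pi/2)[1])
E
```

```text
top0 [ 19  33  40  17 378] [148.37301587 161.05026455]
side0 [ 29  16  21  30 467] [279.13704497 120.8608137 ]
w4 [   16    25    92   157 11425] [461.65015317 233.12306346]
[6.89739781e+02 3.03294908e+02 2.42704471e+02 3.97005699e-01] [np.float64(0.59)]
[6.89948639e+02 3.03270321e+02 2.42477060e+02 3.97221896e-01] [np.float64(0.37), np.float64(0.41), np.float64(0.6)]
cassette in lamp frame -121.18285045264753 -0.43811445688654516 -2.2563620568550107
(np.float64(0.019), array([0.4, 1.2, 0.2]), 'q6', np.float64(-0.02))
```

Emit:
arm_command --series '[{"linear":[0,0,0],"turn":0.02},{"linear":[0,0,0],"turn":0},{"linear":[0,0,0],"turn":0},{"linear":[0,0,0],"turn":0},{"linear":[0,0,0],"turn":0},{"linear":[0,0,0],"turn":0},{"linear":[0,0,0],"turn":0},{"linear":[0,0,0],"turn":0}]'

```text
t: 15.1
ee_pos: [578.4, 256.8, 312.2]
orientation: [-1.74, -2.616, 0.0]
ft_force: [-0.3, -0.6, -0.7]
width: 10.2
grasp_force: 30.0
```

```bash
python3 -c "
from workcell import ctrl
o=ctrl.get_obs();print(o['ee_pos'],abs(o['qvel']).max(),o['grasp_force']);print(ctrl.close_job())"
```

```text
[578.38909218 256.81132753 312.15091503] 0.0020783187767922312 29.999437630176544
the job is handed in; nothing more can be done
None
```

I handed the job in at about 15 s, and no verdict came back: the flap is open, and the cassette is held upright and steady in the gripper, centred about 121 mm in front of the lamp's light face and square to it, by my measurements.

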